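Release the latched extractor key by feel

TASK

On the dust extractor's console someone has left one of the four keys latched down. With the fingertips tap each key lightly, one after another from the robot's left to its right, without changing any, then press the latched one firmly to the bottom and let go so that it springs up level with the others. Do not push home any key that is up, and leave the things lying around where they are.

Things in the scene. Friction and masses are not known exactly. Their poses are not given: they have to be found in the camera images.
- console: Fixed grey control console of the dust extractor, flat box 110 x 280 x 30 mm (x, y, z) on the bench, placed and turned differently each time. Origin: centre of its underside; z up, y along the key row to the robot's left, x away from the robot. On it four identical black housings (48 x 48 x 10 mm), each with one white key, in a row along y, centres at y = +90, +30, -30, -90 mm, x = 0.
- key_a_top (a point): Centre of the top face of key a, one of four identical white square caps 28 x 28 mm. A key that is up has its top 60 mm above the bench (20 mm above its black housing), a latched one 56 mm. The place of key a in the row changes each time. A key that is up gives softly: 1.5 N to start, 0.6 N more per mm down; it springs back when let go.
- key_b_top (a point): Centre of the top face of key b, one of four identical white square caps 28 x 28 mm. A key that is up has its top 60 mm above the bench (20 mm above its black housing), a latched one 56 mm. The place of key b in the row changes each time. A key that is up gives softly: 1.5 N to start, 0.6 N more per mm down; it springs back when let go.
- key_c_top (a point): Centre of the top face of key c, one of four identical white square caps 28 x 28 mm. A key that is up has its top 60 mm above the bench (20 mm above its black housing), a latched one 56 mm. The place of key c in the row changes each time. A key that is up gives softly: 1.5 N to start, 0.6 N more per mm down; it springs back when let go.
- key_d_top (a point): Centre of the top face of key d, one of four identical white square caps 28 x 28 mm. A key that is up has its top 60 mm above the bench (20 mm above its black housing), a latched one 56 mm. The place of key d in the row changes each time. A key that is up gives softly: 1.5 N to start, 0.6 N more per mm down; it springs back when let go.
- key_a (a joint): How far key a is down, m: 0 up, 0.010 bottom stop, 0.004 latched. Just one key starts latched; it is firm up to 4 N, then yields 0.6 N per mm, about 8 N at the bottom. Light taps (2 N force stop, 20 mm/s or slower) leave it latched; pressed to the bottom stop (over 8 mm) it is freed and springs up to 0 as the finger leaves.
- key_b (a joint): How far key b is down, m: 0 up, 0.010 bottom stop, 0.004 latched. Just one key starts latched; it is firm up to 4 N, then yields 0.6 N per mm, about 8 N at the bottom. Light taps (2 N force stop, 20 mm/s or slower) leave it latched; pressed to the bottom stop (over 8 mm) it is freed and springs up to 0 as the finger leaves.
- key_c (a joint): How far key c is down, m: 0 up, 0.010 bottom stop, 0.004 latched. Just one key starts latched; it is firm up to 4 N, then yields 0.6 N per mm, about 8 N at the bottom. Light taps (2 N force stop, 20 mm/s or slower) leave it latched; pressed to the bottom stop (over 8 mm) it is freed and springs up to 0 as the finger leaves.
- key_d (a joint): How far key d is down, m: 0 up, 0.010 bottom stop, 0.004 latched. Just one key starts latched; it is firm up to 4 N, then yields 0.6 N per mm, about 8 N at the bottom. Light taps (2 N force stop, 20 mm/s or slower) leave it latched; pressed to the bottom stop (over 8 mm) it is freed and springs up to 0 as the finger leaves.
- slice_big: Loose log slice, bystander: disc 72 mm across, 34 mm high, standing on the bench beyond the console. Origin: centre of its underside, z up.
- slice_small: Loose log slice, bystander: 44 mm across, 45 mm high, on the bench beyond the console. Origin: centre of its underside, z up.
- glue_bottle: Loose white glue bottle, bystander: 56 mm across, 130 mm high, standing past the left end of the console. Origin: centre of its underside, z up.
- sanding_block: Loose cork sanding block, bystander: 95 x 60 x 32 mm, lying past the right end of the console. Origin: centre of its underside, z up.

How it is judged:
By the outcome, as a careful person would: the job done as asked, in the order asked, and still so for the second after the job is handed in, with the robot touching nothing.
It also fails if it takes over 48 s, if anything falls off the work surface, if the arm or the gripper's body presses on something with over 40 N, if the wrist force passes 120 N, or if a joint passes its speed limit or range.

ROBOT

A 6-joint arm with a two-finger parallel gripper is mounted at the origin on the work surface. World frame = base frame: x ahead of the robot, y to its left, z up, the work surface at z = 0. Lengths are in mm, angles in rad, forces in N, time in s.
With the tool pointing down it reaches from about 275 to 850 mm from the base axis. Payload 5.2 kg.
Tool frame: the origin (TCP) lies on the centre line of the jaws, within the pads' length; the fingertips stand 11 mm ahead of it and the grasp point (between the pads) lies 8 mm behind it; x points along the fingers, y is the direction in which the jaws open and shut, and the axes are right-handed (so a half turn about x gives the same grasp; the last joint's range is limited). The gripper opens to 85 mm and grips with 20 to 120 N. Pads are 22 mm wide; open, the fingers measure 114 mm over their backs; the gripper's body (76 mm by 85 mm) begins 54 mm behind the grasp point. The pads swing forward as they close: fully open they stand 13 mm farther back than shut.
Start: joints at [1.008, 0.259, 1.535, -0, 1.348, -0.203], TCP at [193.627, 514.795, 242.31] pointing down, gripper open.
Joint ranges: [-3.14, 3.14], [-0.91, 2.08], [0.19, 2.58], [-1.22, 4.36], [0.22, 2.71], [-3.12, 3.12]. Speed limits (rad/s): [2.57, 2.57, 3.14, 3.14, 3.14, 3.14].

INTERFACE

Orientations are given as a rotation vector (axis times angle).
In Python, from bench import status, camera, ctrl gives the robot as it stands. The module is installed in compiled form; this text tells all that it offers.
- The arm moves only by the tool send_rows, never from a script. Its argument "rows" is a list of rows, each a list of 3 entries, a list of its own where there are three numbers: the shift along the tool's x, y, z in cm, then the turn, a rotation vector about the tool's x, y, z in units of 10 degrees (1.0 is 10 degrees), then the finger opening in cm, from 0 to 8.54. A call has 1 to 5 rows; each row shifts and turns the pose as measured when the row begins, along the tool's axes as they then stand; what a row does not reach is not made up. A row lasts 1/8 s, in which the tool goes at most 62.5 mm and 10.7 degrees, less where a joint would pass 70% of its speed; a pose out of reach is approached as far as the arm can. A call is refused whole if a number of a shift passes 6.25 or a number of a turn 1, either way. A call with a gripper value outside its range is refused whole. The fingers move at their own pace and stop on an object; "squeeze" is the grip in N (left out, the last holds). Time passes only in rows, so rows that do not move let the fingers close. It gives the time, the measured TCP pose, the force and the opening at its end, in the units of the state.
- status.read_state(): the state, without advancing time (a new reading comes with each control period).
- camera(name): name is "scene" or "top"; returns a dict with "color" (400x640x3 uint8, red, green, blue), "intrinsics" (3x3 intrinsics, pixels), "pose" (4x4, takes a point from camera to world coordinates). Camera axes: x right, y down, z forward; pixel columns grow to the right and rows downward; lengths in mm; the calibration is good to about 2 mm. A picture is of the moment at which its call begins. There is no depth.
- ctrl.close_job(): hands the job in, once; it reports no verdict.
The state is a dict: "time": time; "joint_positions": joint angles; "qd": joint speeds; "effort": joint torques, N m; "tcp_pos": TCP position; "tcp_rot": TCP orientation; "wrist_force": force on the tool from outside, world axes, zero at the start; "ft_torque": the same for the moment, N m; "finger_gap": finger opening in mm.
Only numpy, scipy, OpenCV 4.12 (cv2) and the standard library are available. Lean on these libraries where they do the work, as an engineer would, in place of code of your own. Each camera call takes 0.05 s, during which the arm holds its last target.

## Working session

There is one attempt and no reset: what is moved stays moved. The work goes in short steps, Python scripts to look and compute and a tool call to move; the robot and the scene stay as the last step left them, time stands still between calls to the robot, and variables do not carry over. Pictures are saved under pics/ and viewed, and the job is handed in when it is done.

Besides the shell and the picture viewer there is one more tool, called after "Request:" as a command line: name --argument value ..., lists and objects as JSON in quotes. send_rows: Moves the arm, as the interface text tells. Its arguments: {"type":"object","properties":{"rows":{"type":"array","items":{"type":"array"}},"squeeze":{"type":"number"}},"required":["rows"]}

```bash
mkdir -p pics; python3 - <<'E'
from bench import status,camera
import cv2,numpy as np
print(status.read_state())
for n in("scene","top"):
    c=camera(n); cv2.imwrite(f"pics/{n}0.png",c["color"][:,:,::-1]); print(n,c["intrinsics"].tolist(),np.round(c["pose"],4).tolist())
E
```

```text
{'time': 0.0, 'joint_positions': array([ 1.00821063e+00,  2.59357793e-01,  1.53608071e+00, -3.38325878e-05,
        1.34801131e+00, -2.02769937e-01]), 'qd': array([-7.45858162e-07,  6.31607459e-04,  5.11492283e-04,  2.90403706e-03,
       -7.66152047e-04, -9.12918879e-05]), 'effort': array([ 4.11423098e-04, -4.46020460e+01, -2.90572089e+01, -4.92199761e-04,
        1.16847127e-02,  1.21765177e-05]), 'tcp_pos': array([193.35062245, 514.34690724, 241.46767455]), 'tcp_rot': array([ 0.28097364,  1.55296066, -0.28371154]), 'wrist_force': array([-0.37259817,  0.87624029, -0.12991097]), 'ft_torque': array([-0.03444687, -0.0127975 ,  0.0263589 ]), 'finger_gap': 85.20070141274996}
scene [[455.3290188343216, 0.0, 323.227734232913], [0.0, 455.3290188343216, 201.33824591153822], [0.0, 0.0, 1.0]] [[0.0485, 0.6228, -0.7809, 1397.0429], [0.9988, -0.0342, 0.0348, -11.1892], [-0.0051, -0.7816, -0.6237, 688.899], [0.0, 0.0, 0.0, 1.0]]
top [[369.126274149076, 0.0, 315.52387095664966], [0.0, 369.126274149076, 201.05890527522337], [0.0, 0.0, 1.0]] [[0.0091, -0.984, 0.178, 500.0135], [-0.9999, -0.0067, 0.0139, 27.3512], [-0.0125, -0.1781, -0.9839, 914.3811], [0.0, 0.0, 0.0, 1.0]]
```

View pics/scene0.png

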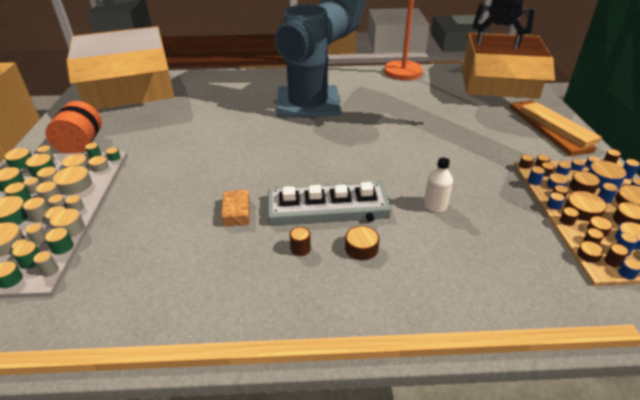

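View pics/top0.png

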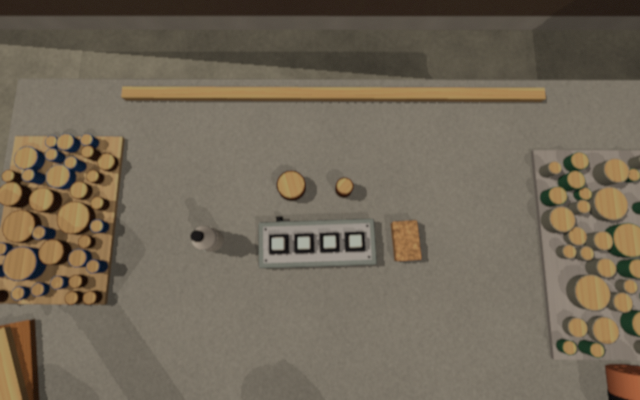

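The scene view shows the key row from (288,195) to (366,190), and the top view from (278,243) to (355,241). The bottle is to the left and the cork block to the right. Next I'll locate the caps precisely.

```bash
cat > h.py <<'E'
from bench import status,camera
import cv2,numpy as np
def P(c):
    T=np.linalg.inv(c["pose"]); return c["intrinsics"]@T[:3]
def blobs(img,box,th):
    x0,y0,x1,y1=box; g=img[y0:y1,x0:x1].min(2)
    n,l,s,ce=cv2.connectedComponentsWithStats((g>th).astype(np.uint8))
    return [(round(ce[i][0]+x0,2),round(ce[i][1]+y0,2),s[i].tolist()) for i in range(1,n) if s[i][4]>30]
def ray(c,uv,z):
    d=c["pose"][:3,:3]@np.linalg.inv(c["intrinsics"])@np.array([uv[0],uv[1],1.]); o=c["pose"][:3,3]
    return o+d*(z-o[2])/d[2]
E
python3 - <<'E'
from h import *
s=camera("scene");t=camera("top")
cv2.imwrite("pics/s_z.png",cv2.resize(s["color"][165:230,260:400,::-1],None,fx=5.5,fy=5.5,interpolation=cv2.INTER_CUBIC))
cv2.imwrite("pics/t_z.png",cv2.resize(t["color"][205:280,245:385,::-1],None,fx=5.5,fy=5.5,interpolation=cv2.INTER_CUBIC))
for th in(190,210): 
    print(th,blobs(t["color"],(262,228,372,258),th)); print(blobs(s["color"],(270,175,390,212),th))
E
```

```text
190 []
[(np.float64(366.5), np.float64(185.45), [91, 7, 12, 8, 84]), (np.float64(314.9), np.float64(188.47), [39, 10, 13, 8, 83]), (np.float64(340.61), np.float64(188.29), [65, 10, 12, 8, 83]), (np.float64(288.5), np.float64(190.0), [13, 12, 12, 7, 80]), (np.float64(379.17), np.float64(193.89), [107, 12, 6, 15, 35]), (np.float64(283.88), np.float64(208.82), [4, 29, 26, 8, 57]), (np.float64(306.97), np.float64(207.63), [31, 31, 15, 4, 38])]
210 []
[(np.float64(366.5), np.float64(185.5), [92, 8, 10, 6, 58]), (np.float64(314.83), np.float64(188.47), [40, 11, 11, 6, 60]), (np.float64(340.7), np.float64(188.24), [66, 10, 10, 7, 63]), (np.float64(288.74), np.float64(189.96), [14, 12, 11, 7, 69])]
```

```bash
ls pics
```

```text
s_z.png
scene0.png
t_z.png
top0.png
```

View pics/s_z.png

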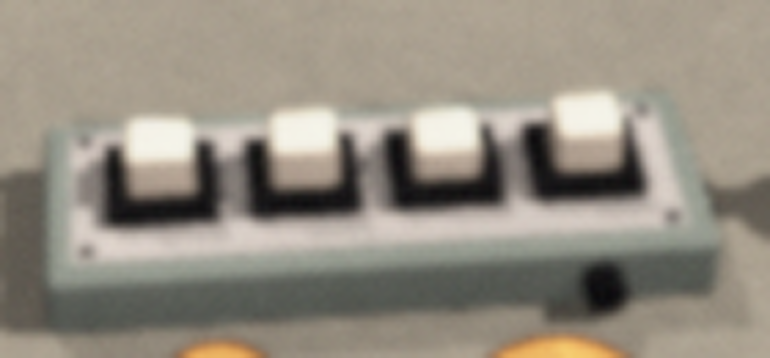

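View pics/t_z.png

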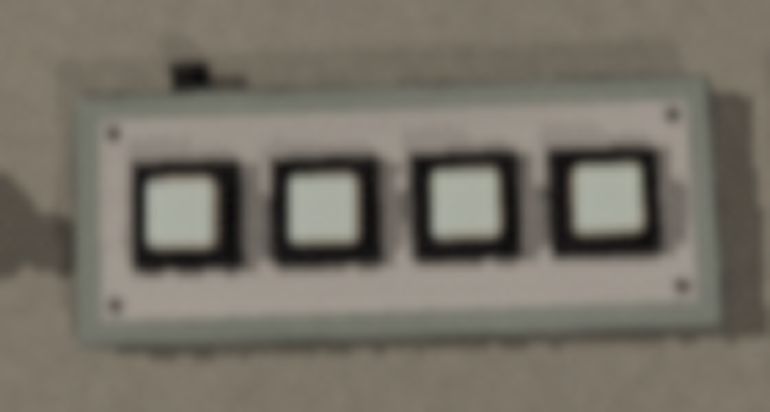

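```bash
python3 - <<'E'
from h import *
s=camera("scene");t=camera("top")
b=np.array([q[:2] for q in sorted(blobs(t["color"],(262,228,372,258),170))],float)
for th in (130,150,170): print(th,[(float(q[0]),float(q[1]),q[2][4]) for q in sorted(blobs(t["color"],(262,228,372,258),th))])
sb=[q[:2] for q in sorted(blobs(s["color"],(270,175,390,212),210))][::-1]
tb=[q[:2] for q in sorted(blobs(t["color"],(262,228,372,258),150)) if 60<q[2][4]<400]
for a,c in zip(sb,tb):
    X=cv2.triangulatePoints(P(s),P(t),np.array(a,float).reshape(2,1),np.array(c,float).reshape(2,1)); X=(X[:3]/X[3]).ravel()
    print(np.round(X,1),[np.round(ray(t,c,z)[:2],1) for z in(60,)],[np.round(ray(s,a,z)[:2],1) for z in(60,56)])
E
```

```text
130 [(277.04, 243.04, 120), (303.09, 242.26, 115), (309.43, 246.8, 673), (329.0, 241.36, 119), (337.07, 229.02, 41), (354.98, 240.69, 118), (364.41, 230.24, 51)]
150 [(277.42, 243.41, 96), (303.41, 242.5, 98), (329.21, 241.59, 94), (355.12, 240.53, 92)]
170 []
[554.8 126.8  58.7] [array([554.7, 126.5])] [array([556.5, 126.7]), array([551.1, 127.5])]
[557.6  66.7  55.5] [array([557.3,  66.5])] [array([563.5,  66.1]), array([558.2,  66.6])]
[559.9   7.   59.1] [array([559.9,   7. ])] [array([561.1,   7. ]), array([555.8,   7.1])]
[562.8 -52.8  59.4] [array([562.8, -52.7])] [array([563.7, -52.9]), array([558.4, -53.2])]
```

Both views agree: cap tops are at about 59 mm, except the second from the left at 55.5 mm, which is likely the latched one. Next I'll check the bottle clearance and plan the tool moves.

```bash
cat >> h.py <<'E'
from scipy.spatial.transform import Rotation as R
def plan(tgt, yaw=None):
    s=status.read_state(); r=R.from_rotvec(s["tcp_rot"]); M=r.as_matrix()
    print("t",round(s["time"],2),"pos",np.round(s["tcp_pos"],1),"F",np.round(s["wrist_force"],2),"gap",round(s["finger_gap"],1))
    print("tool x",np.round(M[:,0],3),"y",np.round(M[:,1],3),"j6",round(s["joint_positions"][5],2))
    print("tool shift cm",np.round(M.T@(np.array(tgt)-s["tcp_pos"])/10,2))
    if yaw is not None:
        y=np.array([np.cos(yaw),np.sin(yaw),0]); 
        if y@M[:,1]<0:y=-y
        x=np.array([0,0,-1.]);W=np.c_[x,y,np.cross(x,y)]
        print("turn 10deg",np.round(np.degrees((r.inv()*R.from_matrix(W)).as_rotvec())/10,2))
E
python3 - <<'E'
from h import *
s=camera("scene");t=camera("top")
print("bottle base",ray(s,(438,207),5),"top from top",ray(t,(198,237),130), ray(s,(443.5,162),130))
plan((554.8,126.8,130),np.radians(2.55)); plan((554.8,126.8,130),np.radians(92.55))
E
```

```text
bottle base [577.16496786 297.07753593   5.        ] top from top [562.39842934 288.17299002 130.        ] [573.14026278 291.09614096 130.        ]
t 0.4 pos [193.6 514.7 242.2] F [-0.15 -0.33  0.43] gap 85.5
tool x [-0. -0. -1.] y [ 0.352  0.936 -0.   ] j6 -0.2
tool shift cm [ 11.22 -23.59  47.47]
turn 10deg [6.68 0.   0.  ]
t 0.4 pos [193.6 514.7 242.2] F [-0.15 -0.33  0.43] gap 85.5
tool x [-0. -0. -1.] y [ 0.352  0.936 -0.   ] j6 -0.2
tool shift cm [ 11.22 -23.59  47.47]
turn 10deg [-2.32 -0.    0.  ]
```

Request:
send_rows --rows '[[[0, -2.2, 4.4], [0, 0, 0], 0], [[0, -2.2, 4.4], [0, 0, 0], 0], [[0, -2.2, 4.4], [0, 0, 0], 0], [[0, -2.2, 4.4], [0, 0, 0], 0], [[0, -2.2, 4.4], [0, 0, 0], 0]]' --squeeze 20

```text
time: 1.02
tcp_pos: [363.5, 332.5, 242.3]
tcp_rot: [0.278, 1.552, -0.275]
wrist_force: [1.3, -0.5, 0.2]
finger_gap: -0.3
```

Request:
send_rows --rows '[[[0, -2.2, 4.4], [0, 0, 0], 0], [[0, -2.2, 4.4], [0, 0, 0], 0], [[0, -2.2, 4.4], [0, 0, 0], 0], [[0, -2.2, 4.4], [0, 0, 0], 0], [[0, -2.2, 4.4], [0, 0, 0], 0]]'

```text
time: 1.65
tcp_pos: [537.2, 146.8, 243.2]
tcp_rot: [0.279, 1.55, -0.273]
wrist_force: [0.8, 0.8, -0.3]
finger_gap: -0.1
```

```bash
python3 -c "
from h import *
plan((554.8,126.8,130),np.radians(92.55))"
```

```text
t 1.65 pos [537.2 146.8 243.2] F [ 0.84  0.75 -0.32] gap -0.1
tool x [ 0.004  0.003 -1.   ] y [0.345 0.939 0.004] j6 -1.15
tool shift cm [11.32 -1.32  2.32]
turn 10deg [-2.27  0.02 -0.02]
```

Request:
send_rows --rows '[[[1.0, -1.3, 2.3], [0, 0, 0], 0], [[2.5, 0, 0], [-0.8, 0, 0], 0], [[2.5, 0, 0], [-0.8, 0, 0], 0], [[2.5, 0, 0], [-0.7, 0, 0], 0], [[1.0, 0, 0], [0, 0, 0], 0]]'

```text
time: 2.28
tcp_pos: [559.6, 121.5, 146.4]
tcp_rot: [-0.04, 1.563, 0.044]
wrist_force: [-0.8, -0.1, -0.7]
finger_gap: -0.0
```

```bash
python3 - <<'E'
from h import *
plan((554.8,126.8,100),np.radians(92.55))
for n in("scene","top"):
    c=camera(n)["color"]
    c=c[140:230,250:400] if n=="scene" else c[190:280,245:395]
    cv2.imwrite(f"pics/{n}1.png",cv2.resize(c[:,:,::-1],None,fx=5,fy=5,interpolation=cv2.INTER_CUBIC))
E
```

```text
t 2.27 pos [559.6 121.5 146.4] F [-0.82 -0.14 -0.66] gap -0.0
tool x [ 0.008  0.002 -1.   ] y [-0.053  0.999  0.002] j6 -1.61
tool shift cm [ 4.63  0.55 -0.49]
turn 10deg [ 0.05  0.05 -0.01]
```

View pics/scene1.png

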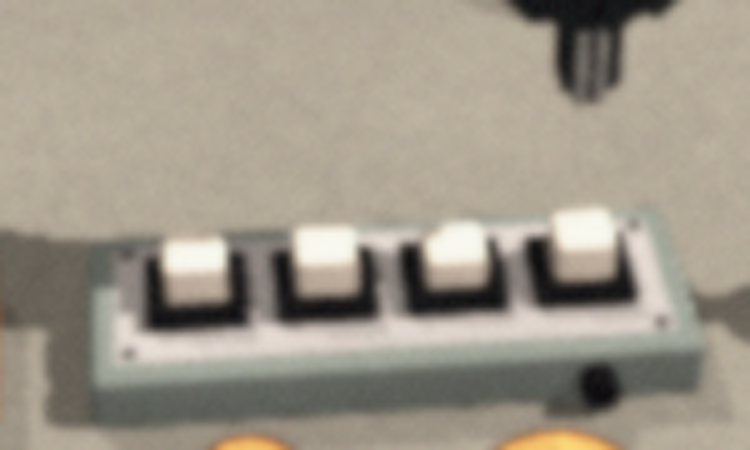

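The gripper is shut and above key 1, with its tip at about (588,95) in the zoomed crop and the keys untouched. Now I'll centre it and lower it.

Request:
send_rows --rows '[[[2.0, 0.5, -0.5], [0, 0, 0], 0], [[2.0, 0, 0], [0, 0, 0], 0], [[0.3, 0, 0], [0, 0, 0], 0], [[0, 0, 0], [0, 0, 0], 0]]'

```text
time: 2.88
tcp_pos: [558.6, 127.1, 108.3]
tcp_rot: [-0.034, 1.553, 0.037]
wrist_force: [-0.5, -0.3, 0.3]
finger_gap: -0.2
```

```bash
python3 - <<'E'
from h import *
plan((554.8,126.8,80),np.radians(92.55))
c=camera("scene"); cv2.imwrite("pics/scene2.png",cv2.resize(c["color"][140:230,250:400,::-1],None,fx=5,fy=5,interpolation=cv2.INTER_CUBIC))
for z in(60,70,80,84): print(z,(lambda h:h[:2]/h[2])(P(c)@[554.8,126.8,z,1]))
for i in range(6): camera("top"); plan((554.8,126.8,80)) if 0 else print(status.read_state()["wrist_force"])
E
```

```text
t 2.88 pos [558.6 127.1 108.3] F [-0.47 -0.31  0.3 ] gap -0.2
tool x [ 0.017  0.003 -1.   ] y [-0.045  0.999  0.002] j6 -1.59
tool shift cm [ 2.82 -0.02 -0.43]
turn 10deg [ 0.01  0.1  -0.01]
60 [366.46672071 185.06531173]
70 [366.70191633 181.57412719]
80 [366.93992687 178.04115867]
84 [367.03593062 176.61610332]
[ 0.44804411 -0.06458912 -0.83316555]
[-0.69080993 -0.48682421 -0.32417467]
[ 0.43481599  0.27411872 -0.30077434]
[-0.02224194 -0.0464458   0.8318197 ]
[-0.39061246  0.11696978  0.42319561]
[-0.24180132  0.65900438 -0.23459961]
```

View pics/scene2.png

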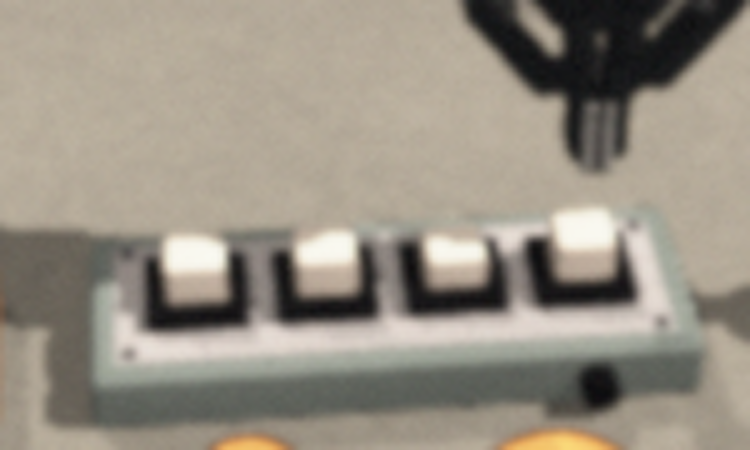

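Request:
send_rows --rows '[[[1.0, 0, -0.4], [0, 0.1, 0], 0], [[1.0, 0, 0], [0, 0, 0], 0], [[0.6, 0, 0], [0, 0, 0], 0], [[0.2, 0, 0], [0, 0, 0], 0], [[0.0, 0, 0], [0, 0, 0], 0]]'

```text
time: 3.85
tcp_pos: [553.4, 126.7, 76.8]
tcp_rot: [-0.035, 1.574, 0.037]
wrist_force: [-0.1, 0.5, 0.8]
finger_gap: -0.1
```

```bash
cat >> h.py <<'E'
def F(n=8):
    f=[]
    for i in range(n): camera("top"); f.append(status.read_state()["wrist_force"])
    print("Fmean",np.round(np.mean(f,0),2))
E
python3 - <<'E'
from h import *
plan((554.8,126.8,74),np.radians(92.55)); F(6)
E
```

```text
t 3.85 pos [553.4 126.7  76.8] F [-0.14  0.5   0.84] gap -0.1
tool x [-0.004  0.002 -1.   ] y [-0.046  0.999  0.002] j6 -1.59
tool shift cm [0.27 0.   0.14]
turn 10deg [ 0.01 -0.02 -0.01]
Fmean [0.19 0.17 0.03]
```

Request:
send_rows --rows '[[[0.2, 0, 0.1], [0, 0, 0], 0], [[0.2, 0, 0], [0, 0, 0], 0], [[0.1, 0, 0], [0, 0, 0], 0], [[0.0, 0, 0], [0, 0, 0], 0]]'

```text
time: 4.65
tcp_pos: [554.9, 126.8, 72.3]
tcp_rot: [-0.035, 1.573, 0.037]
wrist_force: [0.1, -1.2, -0.2]
finger_gap: -0.1
```

```bash
python3 - <<'E'
from h import *
plan((554.8,126.8,70)); F(6)
E
```

```text
t 4.65 pos [554.9 126.8  72.3] F [ 0.06 -1.24 -0.16] gap -0.1
tool x [-0.002  0.002 -1.   ] y [-0.046  0.999  0.002] j6 -1.59
tool shift cm [ 0.23 -0.   -0.01]
Fmean [0.   0.42 0.21]
```

Request:
send_rows --rows '[[[0.1, 0, 0], [0, 0, 0], 0], [[0.1, 0, 0], [0, 0, 0], 0], [[0.0, 0, 0], [0, 0, 0], 0]]'

```text
time: 5.32
tcp_pos: [555.1, 126.9, 70.7]
tcp_rot: [-0.035, 1.572, 0.037]
wrist_force: [-0.8, 0.1, 1.1]
finger_gap: -0.0
```

```bash
python3 - <<'E'
from h import *
plan((554.8,126.8,70)); F(6)
E
```

```text
t 5.33 pos [555.1 126.9  70.7] F [-0.76  0.09  1.05] gap -0.0
tool x [-0.002  0.002 -1.   ] y [-0.046  0.999  0.002] j6 -1.59
tool shift cm [ 0.07 -0.   -0.03]
Fmean [-0.34 -0.39  1.39]
```

Request:
send_rows --rows '[[[0.1, 0, 0], [0, 0, 0], 0], [[0.0, 0, 0], [0, 0, 0], 0]]'

```text
time: 5.88
tcp_pos: [555.2, 126.8, 69.8]
tcp_rot: [-0.035, 1.572, 0.038]
wrist_force: [-0.5, -0.0, 1.7]
finger_gap: -0.0
```

```bash
python3 - <<'E'
from h import *
plan((554.8,126.8,70)); F(6)
E
```

```text
t 5.88 pos [555.2 126.8  69.8] F [-0.54 -0.03  1.74] gap -0.0
tool x [-0.001  0.002 -1.   ] y [-0.046  0.999  0.002] j6 -1.59
tool shift cm [-0.02 -0.   -0.04]
Fmean [-0.87  0.16  1.98]
```

Key 1 is up: contact came at TCP z≈70.7, and it gave softly at 2 N. Moving to key 2.

Request:
send_rows --rows '[[[-0.6, 0, 0], [0, 0, 0], 0], [[-1.0, 0, 0], [0, 0, 0], 0], [[0, -3.0, 0], [0, 0, 0], 0], [[0, -3.0, 0], [0, 0, 0], 0], [[0, 0, 0], [0, 0, 0], 0]]'

```text
time: 6.8
tcp_pos: [559.0, 66.1, 88.5]
tcp_rot: [-0.036, 1.569, 0.039]
wrist_force: [0.4, 0.4, -0.3]
finger_gap: 0.2
```

```bash
python3 - <<'E'
from h import *
plan((557.4,66.7,72.5),np.radians(92.55))
c=camera("scene"); print(sorted((float(q[0]),float(q[1])) for q in blobs(c["color"],(270,175,390,212),210)))
E
```

```text
t 6.8 pos [559.   66.1  88.5] F [ 0.42  0.39 -0.29] gap 0.2
tool x [ 0.001  0.002 -1.   ] y [-0.047  0.999  0.002] j6 -1.7
tool shift cm [ 1.6   0.07 -0.16]
turn 10deg [ 0.02  0.01 -0.01]
[(314.71, 190.15), (340.71, 188.15), (366.56, 185.47)]
```

Request:
send_rows --rows '[[[0.8, 0.1, -0.2], [0, 0, 0], 0], [[0.5, 0, 0], [0, 0, 0], 0], [[0.2, 0, 0], [0, 0, 0], 0], [[0.2, 0, 0], [0, 0, 0], 0], [[0, 0, 0], [0, 0, 0], 0]]'

```text
time: 7.48
tcp_pos: [555.9, 71.0, 70.0]
tcp_rot: [-0.037, 1.571, 0.042]
wrist_force: [0.6, -0.6, 0.7]
finger_gap: 0.1
```

```bash
python3 - <<'E'
from h import *
plan((557.4,66.7,69)); F(4)
E
```

```text
t 7.47 pos [555.9  71.   70. ] F [ 0.64 -0.62  0.66] gap 0.1
tool x [-0.     0.003 -1.   ] y [-0.051  0.999  0.003] j6 -1.7
tool shift cm [ 0.1  -0.43  0.13]
Fmean [ 0.19 -0.46  0.09]
```

No contact at 70 mm, so this key sits lower. I'll correct the sideways drift and continue in 1 mm steps.

Request:
send_rows --rows '[[[0, -0.4, 0.1], [0, 0, 0], 0], [[0.1, 0, 0], [0, 0, 0], 0], [[0.1, 0, 0], [0, 0, 0], 0], [[0, 0, 0], [0, 0, 0], 0]]'

```text
time: 8.18
tcp_pos: [557.7, 66.2, 68.5]
tcp_rot: [-0.037, 1.569, 0.041]
wrist_force: [0.3, 0.7, 0.4]
finger_gap: -0.1
```

```bash
python3 - <<'E'
from h import *
plan((557.4,66.7,67)); F(4)
E
```

```text
t 8.18 pos [557.7  66.2  68.5] F [0.27 0.71 0.37] gap -0.1
tool x [ 0.001  0.003 -1.   ] y [-0.05   0.999  0.003] j6 -1.71
tool shift cm [ 0.15  0.06 -0.03]
Fmean [-0.35 -0.14 -0.5 ]
```

Request:
send_rows --rows '[[[0.1, 0, 0], [0, 0, 0], 0], [[0.05, 0, 0], [0, 0, 0], 0], [[0, 0, 0], [0, 0, 0], 0]]'

```text
time: 8.75
tcp_pos: [557.8, 66.3, 67.2]
tcp_rot: [-0.037, 1.569, 0.042]
wrist_force: [-1.1, 0.2, 0.4]
finger_gap: -0.0
```

```bash
python3 - <<'E'
from h import *
plan((557.4,66.7,67)); F(4)
E
```

```text
t 8.75 pos [557.8  66.3  67.2] F [-1.11  0.15  0.35] gap -0.0
tool x [ 0.001  0.003 -1.   ] y [-0.05   0.999  0.003] j6 -1.71
tool shift cm [ 0.02  0.04 -0.04]
Fmean [-0.52 -0.33  1.45]
```

Request:
send_rows --rows '[[[0.03, 0, 0], [0, 0, 0], 0], [[0, 0, 0], [0, 0, 0], 0]]'

```text
time: 9.2
tcp_pos: [557.8, 66.3, 67.2]
tcp_rot: [-0.037, 1.569, 0.042]
wrist_force: [-0.7, -1.0, 0.8]
finger_gap: 0.0
```

```bash
python3 - <<'E'
from h import *
plan((557.4,66.7,67)); F(6)
E
```

```text
t 9.2 pos [557.8  66.3  67.2] F [-0.68 -0.97  0.76] gap 0.0
tool x [ 0.002  0.003 -1.   ] y [-0.05   0.999  0.003] j6 -1.71
tool shift cm [ 0.02  0.04 -0.04]
Fmean [-1.27 -0.31  2.09]
```

Key 2 is firm at 2.1 N with contact at 67.2 mm, about 4 mm lower, so it is the latched one. On to key 3.

Request:
send_rows --rows '[[[-0.8, 0, 0], [0, 0, 0], 0], [[-1.2, 0, 0], [0, 0, 0], 0], [[0, -3.0, 0], [0, 0, 0], 0], [[0, -2.5, 0], [0, 0, 0], 0], [[0, 0, 0], [0, 0, 0], 0]]'

```text
time: 10.12
tcp_pos: [562.1, 10.5, 90.6]
tcp_rot: [-0.038, 1.565, 0.042]
wrist_force: [-0.6, 0.5, 0.5]
finger_gap: -0.2
```

Request:
send_rows --rows '[[[0, 0, 0], [0, 0, 0], 0]]'

```text
time: 10.25
tcp_pos: [562.2, 10.8, 91.0]
tcp_rot: [-0.038, 1.565, 0.042]
wrist_force: [1.0, -0.5, 0.2]
finger_gap: -0.3
```

```bash
python3 - <<'E'
from h import *
plan((559.9,7,74.5),np.radians(92.55))
c=camera("scene"); print(sorted((float(q[0]),float(q[1])) for q in blobs(c["color"],(270,175,390,212),210)))
E
```

```text
t 10.25 pos [562.2  10.8  91. ] F [ 0.98 -0.51  0.23] gap -0.3
tool x [ 0.006  0.003 -1.   ] y [-0.051  0.999  0.003] j6 -1.81
tool shift cm [ 1.65 -0.37 -0.25]
turn 10deg [ 0.04  0.03 -0.01]
[(288.5, 191.5), (315.74, 188.63), (340.8, 188.06), (366.58, 185.48)]
```

Request:
send_rows --rows '[[[0.7, -0.4, -0.2], [0, 0, 0], 0], [[0.6, 0, 0], [0, 0, 0], 0], [[0.2, 0, 0], [0, 0, 0], 0], [[0.1, 0, 0], [0, 0, 0], 0], [[0, 0, 0], [0, 0, 0], 0]]'

```text
time: 10.92
tcp_pos: [559.7, 8.6, 73.3]
tcp_rot: [-0.04, 1.566, 0.045]
wrist_force: [0.0, -1.2, 0.6]
finger_gap: 0.2
```

```bash
python3 - <<'E'
from h import *
plan((559.9,7,71.5)); F(4)
E
```

```text
t 10.93 pos [559.7   8.6  73.3] F [ 0.05 -1.16  0.59] gap 0.2
tool x [ 0.004  0.003 -1.   ] y [-0.054  0.999  0.003] j6 -1.81
tool shift cm [ 0.18 -0.16  0.01]
Fmean [0.12 0.17 0.19]
```

Request:
send_rows --rows '[[[0, -0.2, 0], [0, 0, 0], 0], [[0.1, 0, 0], [0, 0, 0], 0], [[0.1, 0, 0], [0, 0, 0], 0], [[0.1, 0, 0], [0, 0, 0], 0], [[0, 0, 0], [0, 0, 0], 0]]'

```text
time: 11.75
tcp_pos: [560.3, 6.2, 70.9]
tcp_rot: [-0.04, 1.565, 0.044]
wrist_force: [-1.3, 0.2, 1.5]
finger_gap: 0.1
```

```bash
python3 - <<'E'
from h import *
plan((559.9,7,70)); F(6)
E
```

```text
t 11.75 pos [560.3   6.2  70.9] F [-1.27  0.23  1.47] gap 0.1
tool x [ 0.006  0.003 -1.   ] y [-0.053  0.999  0.003] j6 -1.82
tool shift cm [ 0.09  0.09 -0.04]
Fmean [-0.45 -0.12  1.29]
```

Request:
send_rows --rows '[[[0.1, 0, 0], [0, 0, 0], 0], [[0, 0, 0], [0, 0, 0], 0]]'

```text
time: 12.3
tcp_pos: [560.3, 6.2, 70.0]
tcp_rot: [-0.04, 1.565, 0.044]
wrist_force: [-0.7, 0.4, 1.9]
finger_gap: -0.1
```

```bash
python3 - <<'E'
from h import *
plan((559.9,7,70)); F(6)
E
```

```text
t 12.3 pos [560.3   6.2  70. ] F [-0.7   0.36  1.89] gap -0.1
tool x [ 0.006  0.003 -1.   ] y [-0.053  0.999  0.003] j6 -1.82
tool shift cm [-0.    0.08 -0.04]
Fmean [-0.27  0.1   1.79]
```

Key 3 gives softly at about 1.8 N, with contact at ≈70.8 mm, so it is up. On to key 4.

Request:
send_rows --rows '[[[-0.6, 0, 0], [0, 0, 0], 0], [[-1.0, 0, 0], [0, 0, 0], 0], [[0, -3.0, 0], [0, 0, 0], 0], [[0, -2.7, 0], [0, 0, 0], 0], [[0, 0, 0], [0, 0, 0], 0]]'

```text
time: 13.22
tcp_pos: [564.2, -51.7, 88.7]
tcp_rot: [-0.041, 1.562, 0.045]
wrist_force: [-0.2, 0.5, -0.4]
finger_gap: -0.1
```

```bash
python3 - <<'E'
from h import *
plan((562.6,-52.8,74.5),np.radians(92.55))
c=camera("scene"); print(sorted((float(q[0]),float(q[1])) for q in blobs(c["color"],(270,175,390,212),210)))
E
```

```text
t 13.22 pos [564.2 -51.7  88.7] F [-0.22  0.52 -0.36] gap -0.1
tool x [ 0.008  0.003 -1.   ] y [-0.055  0.998  0.002] j6 -1.92
tool shift cm [ 1.42 -0.1  -0.18]
turn 10deg [ 0.06  0.05 -0.01]
[(289.57, 190.18), (314.96, 188.51), (340.84, 188.21), (366.43, 185.49)]
```

Request:
send_rows --rows '[[[0.6, -0.1, -0.2], [0, 0, 0], 0], [[0.5, 0, 0], [0, 0, 0], 0], [[0.2, 0, 0], [0, 0, 0], 0], [[0.1, 0, 0], [0, 0, 0], 0], [[0, 0, 0], [0, 0, 0], 0]]'

```text
time: 13.9
tcp_pos: [561.3, -49.0, 73.4]
tcp_rot: [-0.042, 1.564, 0.049]
wrist_force: [-0.6, -0.1, -0.8]
finger_gap: 0.1
```

```bash
python3 - <<'E'
from h import *
plan((562.6,-52.8,71.5)); F(2)
E
```

```text
t 13.9 pos [561.3 -49.   73.4] F [-0.6  -0.06 -0.83] gap 0.1
tool x [ 0.006  0.004 -1.   ] y [-0.058  0.998  0.004] j6 -1.92
tool shift cm [ 0.19 -0.39  0.11]
Fmean [ 0.2   0.28 -0.04]
```

Request:
send_rows --rows '[[[0, -0.4, 0.1], [0, 0, 0], 0], [[0.1, 0, 0], [0, 0, 0], 0], [[0.1, 0, 0], [0, 0, 0], 0], [[0.1, 0, 0], [0, 0, 0], 0], [[0, 0, 0], [0, 0, 0], 0]]'

```text
time: 14.62
tcp_pos: [563.2, -53.7, 70.9]
tcp_rot: [-0.042, 1.563, 0.048]
wrist_force: [-0.1, -0.5, 0.7]
finger_gap: 0.2
```

```bash
python3 - <<'E'
from h import *
plan((562.6,-52.8,70)); F(6)
E
```

```text
t 14.62 pos [563.2 -53.7  70.9] F [-0.08 -0.53  0.72] gap 0.2
tool x [ 0.007  0.004 -1.   ] y [-0.057  0.998  0.003] j6 -1.93
tool shift cm [ 0.09  0.09 -0.05]
Fmean [-0.65  0.46  1.34]
```

Request:
send_rows --rows '[[[0.1, 0, 0], [0, 0, 0], 0], [[0, 0, 0], [0, 0, 0], 0]]'

```text
time: 15.18
tcp_pos: [563.2, -53.7, 70.0]
tcp_rot: [-0.042, 1.563, 0.048]
wrist_force: [0.2, 0.9, 2.2]
finger_gap: 0.0
```

```bash
python3 - <<'E'
from h import *
plan((562.6,-52.8,70)); F(6)
E
```

```text
t 15.18 pos [563.2 -53.7  70. ] F [0.19 0.92 2.17] gap 0.0
tool x [ 0.008  0.004 -1.   ] y [-0.057  0.998  0.003] j6 -1.93
tool shift cm [-0.    0.09 -0.05]
Fmean [-0.77  0.19  2.05]
```

All four keys are tapped in order. Next I go back to key 2, staying high over key 3.

Request:
send_rows --rows '[[[-0.8, 0, 0], [0, 0, 0], 0], [[-1.6, 0, 0], [0, 0, 0], 0], [[0, 4.0, 0], [0, 0, 0], 0], [[0, 4.0, 0], [0, 0, 0], 0], [[0, 3.5, 0], [0, 0, 0], 0]]'

```text
time: 16.1
tcp_pos: [558.7, 60.9, 99.3]
tcp_rot: [-0.039, 1.558, 0.043]
wrist_force: [-0.7, 0.1, -0.4]
finger_gap: 0.1
```

Request:
send_rows --rows '[[[0, 0, 0], [0, 0, 0], 0], [[0, 0, 0], [0, 0, 0], 0]]'

```text
time: 16.35
tcp_pos: [559.1, 62.9, 101.3]
tcp_rot: [-0.042, 1.555, 0.046]
wrist_force: [-0.1, -0.6, -1.2]
finger_gap: 0.3
```

```bash
python3 - <<'E'
from h import *
plan((557.4,66.7,72.5),np.radians(92.55))
c=camera("scene"); print(sorted((float(q[0]),float(q[1])) for q in blobs(c["color"],(270,175,390,212),210)))
E
```

```text
t 16.35 pos [559.1  62.9 101.3] F [-0.13 -0.55 -1.18] gap 0.3
tool x [ 0.015  0.003 -1.   ] y [-0.056  0.998  0.002] j6 -1.72
tool shift cm [ 2.88  0.39 -0.19]
turn 10deg [ 0.07  0.09 -0.01]
[(289.13, 190.87), (314.43, 189.87), (340.71, 188.15), (366.43, 185.44)]
```

Request:
send_rows --rows '[[[0.8, 0.4, -0.2], [0, 0.1, 0], 0], [[0.8, 0, 0], [0, 0, 0], 0], [[0.5, 0, 0], [0, 0, 0], 0], [[0.3, 0, 0], [0, 0, 0], 0], [[0, 0, 0], [0, 0, 0], 0]]'

```text
time: 17.02
tcp_pos: [556.7, 64.3, 74.8]
tcp_rot: [-0.039, 1.576, 0.042]
wrist_force: [1.2, 0.0, 0.2]
finger_gap: -0.1
```

```bash
python3 - <<'E'
from h import *
plan((557.4,66.7,68)); F(2)
E
```

```text
t 17.02 pos [556.7  64.3  74.8] F [1.23 0.   0.21] gap -0.1
tool x [-0.006  0.002 -1.   ] y [-0.052  0.999  0.002] j6 -1.71
tool shift cm [0.68 0.23 0.09]
Fmean [-0.06  0.01  0.74]
```

Request:
send_rows --rows '[[[0.2, 0.2, 0.1], [0, 0, 0], 0], [[0.25, 0, 0], [0, 0, 0], 0], [[0.25, 0, 0], [0, 0, 0], 0], [[0.2, 0, 0], [0, 0, 0], 0], [[0.2, 0, 0], [0, 0, 0], 0]]'

```text
time: 17.75
tcp_pos: [558.4, 66.7, 64.8]
tcp_rot: [-0.04, 1.573, 0.042]
wrist_force: [-1.8, -0.7, 3.9]
finger_gap: -0.4
```

Request:
send_rows --rows '[[[0.2, 0, 0], [0, 0, 0], 0], [[0.2, 0, 0], [0, 0, 0], 0], [[0, 0, 0], [0, 0, 0], 0]]'

```text
time: 18.12
tcp_pos: [558.4, 66.7, 62.1]
tcp_rot: [-0.04, 1.573, 0.042]
wrist_force: [-2.1, -0.5, 7.8]
finger_gap: 0.5
```

```bash
python3 - <<'E'
from h import *
plan((557.4,66.7,61)); F(2)
E
```

```text
t 18.12 pos [558.4  66.7  62.1] F [-2.14 -0.5   7.79] gap 0.5
tool x [-0.002  0.001 -1.   ] y [-0.052  0.999  0.001] j6 -1.7
tool shift cm [ 0.11  0.01 -0.1 ]
Fmean [-2.04  0.04  7.  ]
```

Request:
send_rows --rows '[[[0.15, 0, 0], [0, 0, 0], 0], [[0.1, 0, 0], [0, 0, 0], 0], [[0, 0, 0], [0, 0, 0], 0]]'

```text
time: 18.6
tcp_pos: [558.4, 66.7, 61.7]
tcp_rot: [-0.04, 1.572, 0.042]
wrist_force: [-3.0, 0.2, 7.1]
finger_gap: 0.2
```

```bash
python3 - <<'E'
from h import *
plan((557.4,66.7,61)); F(3)
E
```

```text
t 18.6 pos [558.4  66.7  61.7] F [-3.04  0.23  7.07] gap 0.2
tool x [-0.001  0.001 -1.   ] y [-0.053  0.999  0.001] j6 -1.7
tool shift cm [ 0.07  0.01 -0.1 ]
Fmean [-2.65 -0.22  6.77]
```

Request:
send_rows --rows '[[[0.2, 0, 0], [0, 0, 0], 0], [[0.2, 0, 0], [0, 0, 0], 0], [[0.2, 0, 0], [0, 0, 0], 0]]'

```text
time: 19.12
tcp_pos: [558.5, 66.7, 60.9]
tcp_rot: [-0.041, 1.57, 0.042]
wrist_force: [-6.8, -0.3, 18.0]
finger_gap: -0.0
```

```bash
python3 - <<'E'
from h import *
plan((557.4,66.7,61)); F(3)
E
```

```text
t 19.12 pos [558.5  66.7  60.9] F [-6.8  -0.31 17.96] gap -0.0
tool x [ 0.001  0.001 -1.   ] y [-0.053  0.999  0.   ] j6 -1.7
tool shift cm [-0.01  0.   -0.11]
Fmean [-6.37  0.2  17.97]
```

The force is 18 N at 60.9 mm, so the key is at its bottom stop. Releasing it and backing well away.

Request:
send_rows --rows '[[[-0.3, 0, 0], [0, 0, 0], 0], [[-0.5, 0, 0], [0, 0, 0], 0], [[-1.0, 0, 0], [0, 0, 0], 0], [[-3.0, 0, 0], [0, 0, 0], 0], [[-4.0, 0, 0], [0, 0, 0], 0]]'

```text
time: 19.9
tcp_pos: [556.1, 66.7, 149.2]
tcp_rot: [-0.041, 1.576, 0.043]
wrist_force: [-0.2, -0.0, -1.0]
finger_gap: -0.0
```

Request:
send_rows --rows '[[[-4.0, 0, -4.0], [0, 0, 0], 0], [[-4.0, 0, -4.0], [0, 0, 0], 0], [[0, 0, -5.0], [0, 0, 0], 0], [[0, 0, -5.0], [0, 0, 0], 0], [[0, 0, 0], [0, 0, 0], 0]]'

```text
time: 20.52
tcp_pos: [374.7, 56.6, 236.1]
tcp_rot: [-0.042, 1.566, 0.041]
wrist_force: [0.7, 0.3, 0.5]
finger_gap: 0.4
```

```bash
python3 - <<'E'
from h import *
plan((557.4,66.7,61)); F(3)
s=camera("scene");t=camera("top")
sb=sorted([q[:2] for q in blobs(s["color"],(270,175,390,212),210)])[::-1]
tb=sorted([q[:2] for q in blobs(t["color"],(262,228,372,258),150) if 60<q[2][4]<400])
print(np.array(sb),np.array(tb))
for a,c in zip(sb,tb):
    X=cv2.triangulatePoints(P(s),P(t),np.array(a,float).reshape(2,1),np.array(c,float).reshape(2,1)); print(np.round((X[:3]/X[3]).ravel(),1))
cv2.imwrite("pics/scene9.png",s["color"][:,:,::-1])
cv2.imwrite("pics/s9z.png",cv2.resize(s["color"][165:230,260:400,::-1],None,fx=5.5,fy=5.5,interpolation=cv2.INTER_CUBIC))
E
```

```text
t 20.52 pos [374.7  56.6 236.1] F [0.71 0.3  0.51] gap 0.4
tool x [ 0.004 -0.    -1.   ] y [-0.053  0.999 -0.001] j6 -1.77
tool shift cm [17.59  0.05 18.23]
Fmean [0.26 0.34 0.11]
[[365.9  185.55]
 [340.59 186.94]
 [314.85 188.32]
 [288.67 189.92]] [[303.3  242.48]
 [329.36 241.54]
 [354.9  240.56]]
[564.7 101.3  67.1]
[566.7  42.3  68.4]
[568.2 -16.4  69.3]
```

View pics/s9z.png

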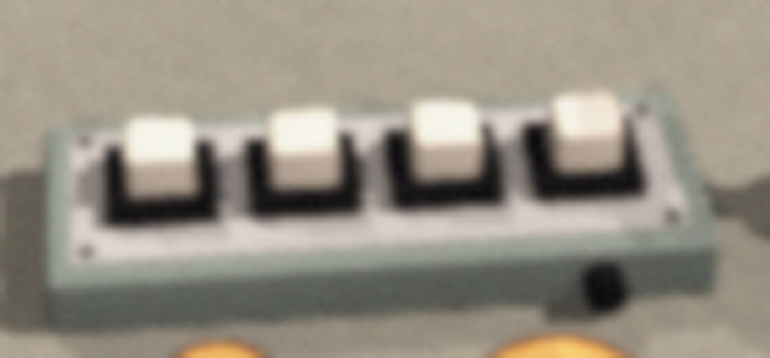

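View pics/scene9.png

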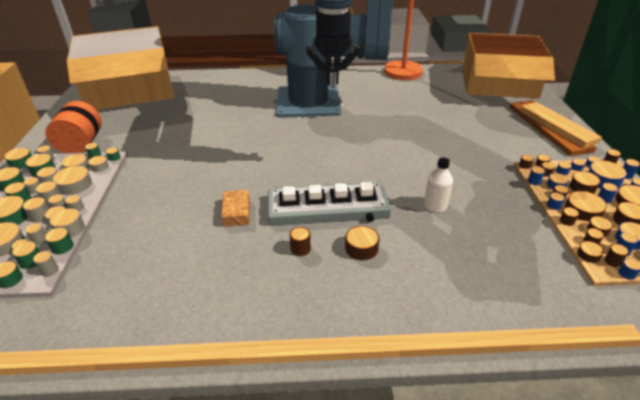

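The four keys are now level: rows 185.6, 186.9, 188.3 and 189.9 in the scene view, evenly spaced (key 2 was at 188.2). The bystanders are at the same pixels as before. The odd triangulated heights came from mispairing: key 1 was shaded in the top view and dropped out. I'm handing in.

```bash
python3 -c "
from bench import ctrl
print(ctrl.close_job())"
```

```text
the job is handed in; nothing more can be done
None
```

I tapped all four keys in order from left to right at about 2 N each, pressed the latched one to the bottom and let it spring up, then handed the job in. It took about 21 s.

- **Finding the latched key:** The keys 1, 3 and 4 gave softly, with contact at TCP z of about 70.8 mm. The second from the left was firm at 67.2 mm, about 4 mm lower, which matched the first camera measurement.
- **Pressing it:** I pressed key 2 until the force rose to 18 N at 60.9 mm, its bottom stop. I then lifted off and drew back to about x 375, z 236.
- **Last checks:** In the scene view the four caps lie evenly on one line (rows 185.6, 186.9, 188.3 and 189.9), so key 2 is level with the rest. By eye, the loose things are where they were. The wrist force is about zero.
- **A check that failed:** The final two-view height measurement was no use. Key 1 was in shadow and was missed in the top view, so the points were paired wrongly. The level check therefore rests on the scene view alone.

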